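Show a guest which cup and which jar to take

ROBOT

A 6-joint arm with a two-finger parallel gripper is mounted at the origin on a cart in front of the work surface, level with it; the furniture and walls round the work are solid. World frame = base frame: x ahead of the robot, y to its left, z up, the work surface at z = 0. Lengths are in m, angles in rad, forces in N, time in s.
With the tool pointing down it reaches from about 0.35 to 0.975 m from the base axis. Payload 4.9 kg.
Tool frame: the origin (TCP) lies between the finger pads, 19 mm behind the fingertips; this is the grasp point; z points along the fingers, y is the line along which they close (so a half turn about z gives the same grasp; the last joint's range is limited). The gripper opens to 85 mm and grips with 20 to 120 N. Pads are 22 mm wide; open, the fingers measure 114 mm over their backs; the gripper's body (76 mm by 85 mm) begins 54 mm behind the grasp point. The pads swing forward as they close: fully open they stand 13 mm farther back than shut.
Start: joints at [1.047, 0.053, 1.613, -0, 1.476, -0.119], TCP at [0.246, 0.574, 0.25] pointing down, gripper open.
Joint ranges: [-3.01, 3.01], [-1.01, 2.22], [0.06, 2.58], [-1.02, 4.17], [0.09, 2.62], [-3.14, 3.14]. Speed limits (rad/s): [2.57, 2.57, 3.14, 3.14, 3.14, 3.14].

INTERFACE

Orientations are given as a rotation vector (axis times angle).
In Python, from workcell import bot gives the robot as it stands. The module is installed in compiled form; this text tells all that it offers.
- The arm moves only by the tool servo_tool, never from a script. Its argument "motion" is a list that holds one entry, the list of rows, each a list of 7 numbers: the turn, a rotation vector about the tool's x, y, z in degrees, then the shift along the tool's x, y, z in mm, then the opening, from 0 (shut) to 1 (fully open). In form: [[[rx, ry, rz, tx, ty, tz, claw], ...]]. A call has 1 to 5 rows; each row shifts and turns the commanded pose from where the row before left it, along the tool's axes as they then stand; what a row does not reach is not made up. A row lasts 1/12 s, in which the tool goes at most 41.7 mm and 7.16 degrees, less where a joint would pass 70% of its speed; a pose out of reach is approached as far as the arm can. A call is refused whole if a number of a shift passes 41.7 or a number of a turn 7.16, either way. A call with a gripper value outside its range is refused whole. The fingers move at their own pace and stop on an object; the grip force is fixed at half the most. Time passes only in rows, so rows that do not move let the fingers close. It gives the time, the measured TCP pose, the force, the opening and the grip force at its end, in the units of the state.
- bot.read_state(): the state, without advancing time (a new reading comes with each control period).
- bot.camera(name): name is "side" or "top"; returns a dict with "image" (480x640x3 uint8, red, green, blue), "range_z" (480x640 float32, m along the optical axis (not along the pixel's ray), 0 where there is no reading), "mtx" (3x3 intrinsics, pixels), "dist_coeffs" ([k1, k2, p1, p2, k3] as OpenCV has them; the pictures are not rectified), "T" (4x4, takes a point from camera to world coordinates). Camera axes: x right, y down, z forward; pixel columns grow to the right and rows downward; lengths in m; the calibration is good to about 2 mm. A picture is of the moment at which its call begins.
- bot.finish_job(): hands the job in; it is judged then, once.
The state is a dict: "t": time; "joint_positions": joint angles; "joint_velocities": joint speeds; "joint_torque": joint torques, N m; "position": TCP position; "orientation": TCP orientation; "wrist_force": force on the tool from outside, world axes, zero at the start; "moment": the same for the moment, N m; "width": finger opening in m; "finger_force": force on a finger pad.
Only numpy, scipy, OpenCV 4.12 (cv2) and the standard library are available. Lean on these libraries where they do the work, as an engineer would, in place of code of your own. Each camera call takes 0.05 s, during which the arm holds its last target. There are 200 camera calls.

TASK

A guest wants a sweet coffee and asks what to take from the wooden hob cover. With the fingertips, from above, point at the middle of the one cup that stands the right way up, a couple of centimetres above its rim, and stay there for two full seconds; then raise the hand well clear of everything and point in the same way at the lid of the middle-sized of the three lidded glass jars by width, for two seconds, and finish there, still pointing. Touch nothing at any time, do not move anything, and do not point at the other cups and jars or pass low over them.

Things in the scene. Friction and masses are not known exactly. Their poses are not given: they have to be found in the camera images.
- cover: Wooden hob cover, 340 deep (x, away from the robot) x 420 wide (y) x 14 mm, on low feet, upper side 36 mm above z = 0. Fixed. Origin: centre of its underside. Cups and jars stand on it in changing places. A wall cabinet hangs over its rear half, underside at z = 0.58 m, front face from about (x 0.68, y -0.12) to (0.54, 0.39) m: keep the wrist in front of it.
- cup_upright: White china espresso cup with small grey specks and one loop handle, about 62 mm high, bowl about 60 mm across, standing the right way up, its open mouth (60 mm) on top. Loose. Origin: on its underside, on the upright line between bowl and handle; its z axis points up; the bowl's centre is 11 mm from it along the cup's own -y, the handle is on the +y side.
- cup_upright_top (a point): Centre of the open mouth of the upright cup, level with its rim, 62 mm above its underside. Its z axis points up.
- cup_inverted_a: White china espresso cup with small grey specks and one loop handle, about 62 mm high, bowl about 60 mm across, standing upside down, its flat foot on top. Loose. Origin: on its underside, on the upright line between bowl and handle; its z axis points up; the bowl's centre is 7 mm from it along the cup's own -y, the handle is on the +y side.
- cup_inverted_a_top (a point): Centre of the upturned foot of the first upside-down cup, about 63 mm above the board. Its z axis points up.
- cup_inverted_b: White china espresso cup with small grey specks and one loop handle, about 62 mm high, bowl about 60 mm across, standing upside down, its flat foot on top. Loose. Origin: on its underside, on the upright line between bowl and handle; its z axis points up; the bowl's centre is 10 mm from it along the cup's own -y, the handle is on the +y side.
- cup_inverted_b_top (a point): Centre of the upturned foot of the second upside-down cup, about 63 mm above the board. Its z axis points up.
- jar_small: The small jar: slim clear glass jar with a grey lid, 36 mm across and 66 mm high with its lid. Loose. Origin: centre of its underside.
- jar_small_top (a point): Centre of the small jar's lid, on its upper side, 66 mm above the board. Its z axis points up.
- jar_medium: The middle-sized jar: clear glass jar with a grey lid, 54 mm across and 80 mm high with its lid. Loose. Origin: centre of its underside.
- jar_medium_top (a point): Centre of the middle-sized jar's lid, on its upper side, 80 mm above the board. Its z axis points up.
- jar_wide: The wide jar: clear glass jar with a grey lid, 85 mm across and 75 mm high with its lid, near the middle of the board, behind the others. The three cups and two narrower jars stand in front, centres at least 80 mm apart. Loose. Origin: centre of its underside.
- jar_wide_top (a point): Centre of the wide jar's lid, on its upper side, 75 mm above the board. Its z axis points up.

How it is judged:
On the way, in this order (a step that is already met when the one before it is completed fails the run):
1. the fingertips dwell just above the upright cup (horizontal distance between the grasp point and cup_upright_top below 0.03 m and z of the grasp point in the frame of cup_upright_top between 0.018 and 0.08 m), for 1.5 s.
2. then the fingertips dwell just above the lid of the middle-sized jar (horizontal distance between the grasp point and jar_medium_top below 0.03 m and z of the grasp point in the frame of jar_medium_top between 0.018 and 0.08 m), for 1.5 s.
At the end, for the whole second after the job is handed in: The tool point is still within 30 mm horizontally of the centre of the middle-sized jar's lid and 18 to 80 mm above it (fingertips up to about 60 mm over the lid), and none of the six cups and jars has moved more than 5 mm from where it stood (all of step 2 and distance of each of cup_upright, jar_small, cup_inverted_a, jar_medium, cup_inverted_b, jar_wide from where it was at the start of the episode below 0.005 m); the robot touches nothing.
It fails at once if the robot touches something (contact force between any of the fingers, the arm and anything else above 0.5 N).
It fails at once if a cup or jar is shifted or lifted by more than 8 mm (distance of any of cup_upright, jar_small, cup_inverted_a, jar_medium, cup_inverted_b, jar_wide from where it was at the start of the episode above 0.008 m).
It fails at once if the fingertips point at, or pass low over, a wrong cup or jar (tool point within 20 mm of its centre line and less than 60 mm above its top) ((horizontal distance between the grasp point and jar_small_top below 0.02 m and z of the grasp point in the frame of jar_small_top between -0.08 and 0.06 m) or (horizontal distance between the grasp point and cup_inverted_a_top below 0.02 m and z of the grasp point in the frame of cup_inverted_a_top between -0.08 and 0.06 m) or (horizontal distance between the grasp point and cup_inverted_b_top below 0.02 m and z of the grasp point in the frame of cup_inverted_b_top between -0.08 and 0.06 m) or (horizontal distance between the grasp point and jar_wide_top below 0.02 m and z of the grasp point in the frame of jar_wide_top between -0.08 and 0.06 m)).
It also fails if it takes over 35 s, if anything falls off the work surface, if the arm or the gripper's body presses on something with over 40 N, if the wrist force passes 120 N, or if a joint passes its speed limit or range.

## Working session

There is one attempt and no reset: what is moved stays moved. The work goes in short steps, Python scripts to look and compute and a tool call to move; the robot and the scene stay as the last step left them, time stands still between calls to the robot, and variables do not carry over. Pictures are saved under pics/ and viewed, at most 10 in all, crops included, and the job is handed in when it is done.

Besides the shell and the picture viewer there is one more tool, called after ">>>" by a JSON object that holds its "op" and its "data". servo_tool: Moves the arm, as the interface text tells. Its arguments: {"type":"object","properties":{"motion":{"type":"array"}},"required":["motion"]}

```bash
mkdir -p pics
cat > h.py <<'E'
import numpy as np,cv2,pickle
from workcell import bot
def shot(n):
    c=bot.camera(n); pickle.dump(c,open(f'{n}.pkl','wb')); cv2.imwrite(f'pics/{n}.png',c['image'][:,:,::-1]); return c
def ld(n): return pickle.load(open(f'{n}.pkl','rb'))
def cloud(c):
    h,w=c['range_z'].shape; u,v=np.meshgrid(np.arange(w),np.arange(h))
    p=cv2.undistortPoints(np.stack([u,v],-1).reshape(-1,1,2).astype(np.float64),c['mtx'],c['dist_coeffs']).reshape(h,w,2)
    z=c['range_z'][...,None].astype(float)
    P=np.concatenate([p*z,z],-1)
    return P@c['T'][:3,:3].T+c['T'][:3,3]
def ray(c,u,v,z):
    p=cv2.undistortPoints(np.array([[[u,v]]],float),c['mtx'],c['dist_coeffs']).ravel()
    d=c['T'][:3,:3]@np.array([*p,1]); o=c['T'][:3,3]; return o+d*(z-o[2])/d[2]
E
python3 - <<'E'
from h import *
for n in('top','side'):
    c=shot(n);print(n,c['T'].round(3).tolist(),c['mtx'].round(1).tolist())
s=bot.read_state();print(s['position'],s['orientation'],s['t'])
E
```

```text
top [[0.003, -0.993, 0.119, 0.375], [-1.0, -0.004, -0.006, 0.129], [0.007, -0.119, -0.993, 0.955], [0.0, 0.0, 0.0, 1.0]] [[439.9, 0.0, 320.7], [0.0, 439.9, 239.5], [0.0, 0.0, 1.0]]
side [[0.578, -0.662, 0.478, 0.096], [-0.816, -0.477, 0.327, -0.184], [0.012, -0.579, -0.815, 0.81], [0.0, 0.0, 0.0, 1.0]] [[439.6, 0.0, 322.1], [0.0, 439.6, 240.5], [0.0, 0.0, 1.0]]
[0.24587314 0.5740304  0.24891854] [-6.31414237e-01 -3.07689245e+00  2.72887391e-03] 0.1
```

View pics/top.png

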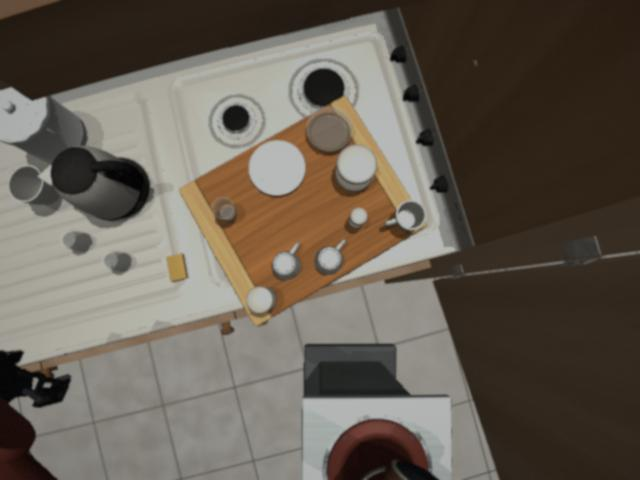

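View pics/side.png

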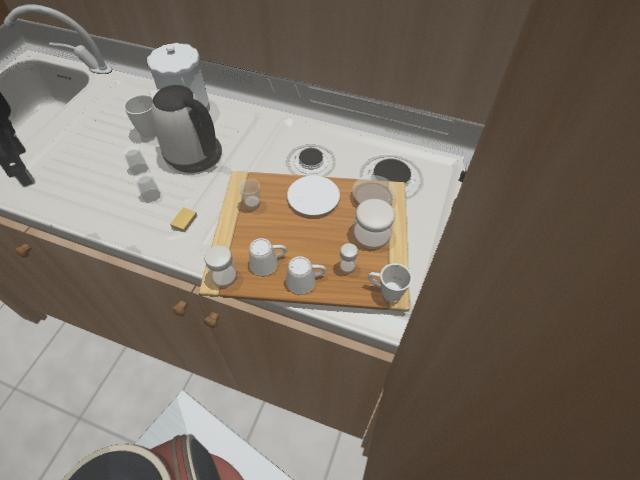

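Top view: the upright cup (open mouth) is at about (410,214). The inverted cups are at (286,262) and (330,258), the small jar at (358,217), the wide jar at (355,160) and the medium jar at (261,299). The side view shows the same: open cup at (395,278), medium jar at (219,258). I'll enlarge both and measure the surroundings.

Run:
```python
from h import *
t=ld('top');s=ld('side')
a=cv2.resize(t['image'][180:320,235:435],(800,560),interpolation=cv2.INTER_CUBIC)
b=cv2.resize(s['image'][170:310,200:420],None,fx=3.6,fy=3.6,interpolation=cv2.INTER_CUBIC)
cv2.imwrite('pics/tc.png',a[:,:,::-1]);cv2.imwrite('pics/sc.png',b[:,:,::-1])
for c,n in((t,'top'),(s,'side')):
    P=cloud(c); ok=c['range_z']>0
    # height map max over xy grid
    g={}
    for p in P[ok]:
        if .2<p[0]<.85 and -.4<p[1]<.75:
            k=(int(p[0]//.05),int((p[1]+1)//.05)); g[k]=max(g.get(k,-9),p[2])
    print(n,'rows x, cols y -0.4..0.7, cm')
    for i in range(4,17): print('%.2f'%(i*.05),' '.join('%3s'%(round(g[i,j]*100) if (i,j) in g else '.') for j in range(12,35)))
```

```text
top rows x, cols y -0.4..0.7, cm
0.20 -86 -86 -86 -86  55 -86 -86 -86 -86 -86 -86 -86 -86 -86 -86  54  56  52  40  36   1   1   1
0.25 -86 -86 -86 -86  57 -86 -86 -86 -86 -86 -86 -86 -86 -10  -9  -3   1  49  40  38  31   1   1
0.30 -86 -86 -86 -86  59  59 -86 -86 -86 -86 -86   4  12  12   1   1   1   1   1   1   1   1   1
0.35 -86 -86 -86 -86 -86  62 -86  -3  -3   3   4   4  12  12   4   1   2   1   1   1   1   1   1
0.40 -87 -86 -86 -87  59  63   1   1   4  10  10  10  10   4   4   1   3   2   7   7   1   1   1
0.45   .   .   .   .  57  63  10   4   4  10  10  10  10   4   4   4   2   1   7   7   7   7   1
0.50   .   .   .   .  60   4  10  10  11  11   4   4   4  10  10  65   4   1  16  18  17   5   1
0.55   .   .   .   .  62  63  10  10  12  12   4  65  67  69  70  69  60  19  20  20  19  18  10
0.60   .   .   .   .   .  64   3   4  59  61  63  64   5   5   4   4   4  19  20  20  19   .  10
0.65   .   .   .   .   .  59   6   4  12  12   6   6   5   5   4   1   1   1   2  15   1  18  19
0.70   .   .   .   .   .  52   6   1   4   6   6   6   4   2   3   2   1   1   1   1   1  18  20

[... 788 characters left out ...]
1   7   7   7   7   1
0.50   .   .   .   .   .   4  10  10  11  10   4   4   4  10  10   4   1   1  16  18  17   1   1
0.55   .   .   .   .   .   0  10  10  11  11   4   5   5  10  10   4   4  19  20  19  19  18  10
0.60   .   .   .   .   . -75   4   4  12  12   4   5   5   5   4   4   4  19  20  19  19   .  10
0.65   .   .   .   .   .   .   1   4  11  11   6   5   5   5   4   1   1   1   2   2  14  18  18
0.70   .   .   .   .   .   .   1   0   4   6   6   6   4   2   2   0   1   1   1   1  17  18  20
0.75   .   .   .   .   .   .   5   1   4   6   6   0   1   3   3   0   1   1   1   1   1  18  18
0.80   .   .   .   .   .   .   6   1   1   4   3   2   0   0   0   1   1   1   1   1   1  27  27
```

View pics/tc.png

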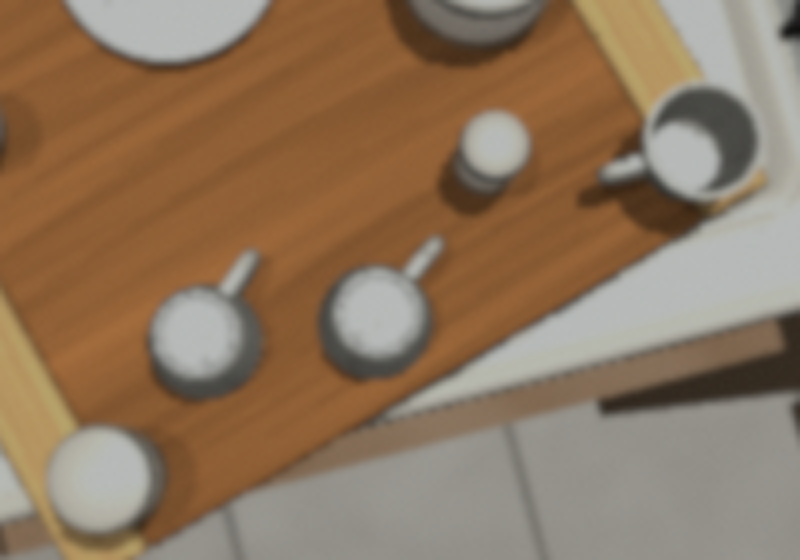

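View pics/sc.png

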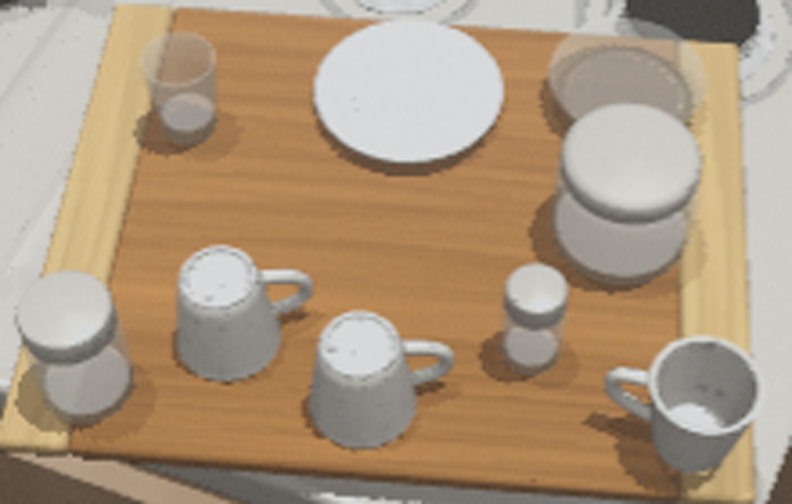

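Upright cup mouth: top (410.5,215), side (396,277.5). Medium lid: top (261,299.5), side (218,256). A tall dark panel stands near the cup at y≈-0.15, so I'll triangulate and measure it.

```bash
cat >> h.py <<'E'
def tri(a,b,c=('top','side')):
    A=[];B=[]
    for (u,v),n in((a,'top'),(b,'side')):
        k=ld(n);p=ray(k,u,v,0);o=k['T'][:3,3];d=(p-o)/np.linalg.norm(p-o);M=np.eye(3)-np.outer(d,d);A.append(M);B.append(M@o)
    x=np.linalg.solve(sum(A),sum(B)); return x.round(4),[np.linalg.norm(m@x-q).round(4) for m,q in zip(A,B)]
E
python3 - <<'E'
from h import *
t=ld('top');s=ld('side')
pts=dict(cup=((410.5,215),(396,277.5),.098),med=((261,299.5),(218,256),.116),invb=((329.3,258),(299.8,266.5),.099),inva=((283.8,263.5),(261,246.5),.099),small=((358.5,216.2),(349,251.5),.102),wide=((356,160),(375,214),.111))
for k,(a,b,z) in pts.items(): print(k,*tri(a,b),'top@z',ray(t,*a,z).round(3),'side@z',ray(s,*b,z).round(3))
for c,n in((t,'top'),(s,'side')):
    P=cloud(c); ok=c['range_z']>0
    print(n)
    for lo in np.arange(.1,.8,.1):
        for zl in np.arange(.15,.95,.1):
            m=ok&(P[...,0]>=lo)&(P[...,0]<lo+.1)&(P[...,2]>=zl)&(P[...,2]<zl+.1)&(P[...,1]<.3)
            if m.sum()>3: print('x%.1f z%.2f y %.3f..%.3f n%d'%(lo,zl,P[m][:,1].min(),P[m][:,1].max(),m.sum()))
E
```

```text
cup [ 0.53   -0.0581  0.0882] [np.float64(0.0016), np.float64(0.0016)] top@z [ 0.527 -0.055  0.098] side@z [ 0.525 -0.061  0.098]
med [0.3608 0.2364 0.1107] [np.float64(0.0006), np.float64(0.0006)] top@z [0.36  0.236 0.116] side@z [0.359 0.233 0.116]
invb [0.4428 0.1053 0.0887] [np.float64(0.0013), np.float64(0.0013)] top@z [0.441 0.106 0.099] side@z [0.439 0.1   0.099]
inva [0.4319 0.1939 0.0943] [np.float64(0.0022), np.float64(0.0022)] top@z [0.43  0.195 0.099] side@z [0.431 0.19  0.099]
small [0.5266 0.0469 0.0901] [np.float64(0.0015), np.float64(0.0015)] top@z [0.523 0.049 0.102] side@z [0.521 0.042 0.102]
wide [0.6405 0.053  0.09  ] [np.float64(0.0012), np.float64(0.0012)] top@z [0.635 0.054 0.111] side@z [0.624 0.047 0.111]
top
x0.1 z0.15 y -0.229..0.013 n1327
x0.1 z0.25 y -0.229..0.009 n1724
x0.1 z0.35 y -0.223..-0.194 n1769
x0.1 z0.45 y -0.210..-0.194 n908
x0.2 z0.15 y -0.196..-0.161 n1191
x0.2 z0.25 y -0.196..-0.161 n1799
x0.2 z0.35 y -0.197..-0.161 n2881
x0.2 z0.45 y -0.196..-0.161 n4469
x0.2 z0.55 y -0.175..-0.161 n287
x0.3 z0.15 y -0.163..-0.128 n1163
x0.3 z0.25 y -0.163.
[... 733 characters left out ...]
35 y -0.122..-0.094 n2179
x0.7 z0.45 y -0.122..-0.108 n687
side
x0.1 z0.15 y -0.201..0.005 n66
x0.1 z0.25 y -0.205..0.003 n180
x0.1 z0.35 y -0.209..-0.198 n528
x0.1 z0.45 y -0.213..-0.197 n1663
x0.1 z0.55 y -0.217..-0.197 n6372
x0.1 z0.65 y -0.220..-0.196 n39619
x0.2 z0.15 y -0.198..-0.164 n485
x0.2 z0.25 y -0.198..-0.165 n769
x0.2 z0.35 y -0.198..-0.164 n1349
x0.2 z0.45 y -0.198..-0.164 n2684
x0.2 z0.55 y -0.198..-0.164 n6574
x0.2 z0.65 y -0.198..-0.164 n22231
x0.2 z0.75 y -0.197..-0.180 n1249
x0.3 z0.15 y -0.164..-0.132 n356
x0.3 z0.25 y -0.165..-0.132 n556
x0.3 z0.35 y -0.164..-0.131 n896
x0.3 z0.45 y -0.164..-0.131 n1621
x0.3 z0.55 y -0.164..-0.131 n3285
x0.3 z0.65 y -0.164..-0.131 n3703
```

Run:
```python
from h import *
f=np.array([np.cos(1.047),np.sin(1.047)]);l=np.array([-f[1],f[0]])
for n in('top','side'):
    c=ld(n);P=cloud(c);ok=c['range_z']>0
    F=P[...,:2]@f;L=P[...,:2]@l;Z=P[...,2]
    print(n)
    for a in np.arange(-.2,.8,.05):
        m=ok&(F>=a)&(F<a+.05)&(abs(L)<.22)&(Z>.22)&((P[...,0]<.33))&(P[...,1]>-.14)
        if m.sum()>3:print('F%.2f L %.3f..%.3f Z %.3f..%.3f n%d  '%(a,L[m].min(),L[m].max(),Z[m].min(),Z[m].max(),m.sum()), 'Lhi',[ '%.2f:%.3f..%.3f'%(z,L[k].min(),L[k].max()) for z in np.arange(.2,.9,.1) if (k:=m&(Z>=z)&(Z<z+.1)).sum()>3])
P=cloud(ld('top'));print(P[440:480:13,330:440:15].round(2).tolist())
print(bot.read_state())
# panel outline
for n in('top','side'):
    P=cloud(ld(n));m=(ld(n)['range_z']>0)&(P[...,2]>.2)&(P[...,2]<.5)&(P[...,1]<-.05)
    q=P[m]
    for x in np.arange(.1,.85,.03):
        k=(q[:,0]>=x)&(q[:,0]<x+.03)
        if k.sum()>5: print('%.2f: %.3f..%.3f'%(x,q[k,1].min(),q[k,1].max()),end=' | ')
    print()
```

```text
top
F-0.05 L -0.098..-0.096 Z 0.221..0.251 n38   Lhi ['0.20:-0.098..-0.096']
F-0.00 L -0.098..-0.079 Z 0.220..0.276 n415   Lhi ['0.20:-0.098..-0.079']
F0.05 L -0.089..-0.050 Z 0.222..0.272 n273   Lhi ['0.20:-0.089..-0.050']
F0.40 L 0.025..0.036 Z 0.507..0.553 n330   Lhi ['0.50:0.025..0.036']
F0.45 L 0.016..0.041 Z 0.485..0.559 n1804   Lhi ['0.40:0.017..0.041', '0.50:0.016..0.038']
F0.50 L 0.016..0.077 Z 0.292..0.527 n538   Lhi ['0.20:0.053..0.077', '0.30:0.058..0.077', '0.40:0.016..0.019', '0.50:0.016..0.020']
F0.55 L 0.043..0.084 Z 0.244..0.400 n1716   Lhi ['0.20:0.051..0.072', '0.30:0.043..0.084']
F0.60 L 0.035..0.067 Z 0.301..0.395 n376   Lhi ['0.30:0.035..0.067']
F0.65 L 0.060..0.090 Z 0.244..0.315 n217   Lhi ['0.20:0.067..0.090', '0.30:0.060..0.063']
side
F-0.05 L -0.099..-0.075 Z 0.221..0.299 n150   Lhi ['0.20:-0.099..-0.075']
F-0.00 L -0.099..0.037 Z 0.220..0.324 n4114   Lhi ['0.20:-0.099..-0.042', '0.30:-0.072..0.037']
F0.05 L -0.087..0.035 Z 0.226..0.314 n629   Lhi ['0.20:-0.087..-0.038', '0.30:-0.038..0.035']
F0.50 L 0.052..0.078 Z 0.289..0.338 n226   Lhi ['0.20:0.052..0.07
[... 1685 characters left out ...]
.-0.197 | 0.19: -0.200..-0.187 | 0.22: -0.190..-0.177 | 0.25: -0.180..-0.167 | 0.28: -0.170..-0.157 | 0.31: -0.160..-0.147 | 0.34: -0.150..-0.138 | 0.37: -0.140..-0.127 | 0.40: -0.153..-0.128 | 0.43: -0.147..-0.126 | 0.46: -0.185..-0.176 | 0.49: -0.179..-0.168 | 0.52: -0.171..-0.160 | 0.55: -0.163..-0.152 | 0.58: -0.155..-0.144 | 0.61: -0.147..-0.136 | 0.64: -0.139..-0.127 | 0.67: -0.131..-0.119 | 0.70: -0.122..-0.111 | 0.73: -0.115..-0.103 | 0.76: -0.106..-0.095 | 0.79: -0.098..-0.087 | 0.82: -0.090..-0.080 | 
0.16: -0.211..-0.201 | 0.19: -0.201..-0.191 | 0.22: -0.191..-0.181 | 0.25: -0.181..-0.171 | 0.28: -0.171..-0.161 | 0.31: -0.161..-0.151 | 0.34: -0.151..-0.141 | 0.37: -0.141..-0.131 |
```

The target points check out: cup (0.526,-0.058), rim z about 0.098; medium lid (0.360,0.235), z about 0.116. A tall panel has a corner near (0.44,-0.126), so I'll approach high with the fingers shut and check clearance on the way.

>>> {"op": "servo_tool", "data": {"motion": [[[0,0,0,-25,-23,0,0],[0,0,0,-25,-23,0,0],[0,0,0,-25,-23,0,0],[0,0,0,-25,-23,0,0],[0,0,0,-25,-23,0,0]]]}}

```text
t: 0.52
position: [0.3158, 0.4179, 0.2493]
orientation: [-0.63, -3.077, 0.001]
wrist_force: [1.0, 0.7, 0.6]
width: 0.0256
finger_force: 0.0
```

>>> {"op": "servo_tool", "data": {"motion": [[[0,0,0,-25,-23,0,0],[0,0,0,-25,-23,0,0],[0,0,0,-25,-23,0,0],[0,0,0,-25,-23,0,0],[0,0,0,-25,-23,0,0]]]}}

```text
t: 0.93
position: [0.3854, 0.263, 0.2495]
orientation: [-0.631, -3.077, 0.0]
wrist_force: [0.1, 0.5, -0.3]
width: 0.0003
finger_force: 0.0
```

>>> {"op": "servo_tool", "data": {"motion": [[[0,0,0,-25,-23,0,0],[0,0,0,-25,-23,0,0],[0,0,0,-25,-23,0,0],[0,0,0,-25,-23,0,0],[0,0,0,0,0,0,0]]]}}

```text
t: 1.35
position: [0.4424, 0.1363, 0.2496]
orientation: [0.641, 3.075, -0.003]
wrist_force: [-0.2, -0.9, -0.2]
width: -0.0
finger_force: 0.0
```

Run:
```python
from h import *
s=bot.read_state();j=s['joint_positions'];print(j.round(3),s['position'])
for n in('top','side'): shot(n)
a=j[0];f=np.array([np.cos(a),np.sin(a)]);l=np.array([-f[1],f[0]]);print('tcp FL',s['position'][:2]@f,s['position'][:2]@l)
for n in('top','side'):
    c=ld(n);P=cloud(c);m=(c['range_z']>0)&(P[...,2]>.22)&(P[...,1]>-.11)&(P[...,0]<.53)&(P[...,1]<.4)
    F=P[m][:,:2]@f;L=P[m][:,:2]@l;Z=P[m][:,2];print(n)
    for q in np.arange(-.1,.6,.05):
        k=(F>=q)&(F<q+.05)
        if k.sum()>3:print('F%.2f L%.3f..%.3f Z%.2f..%.2f'%(q,L[k].min(),L[k].max(),Z[k].min(),Z[k].max()))
cv2.imwrite('pics/both.png',cv2.resize(np.hstack([ld('top')['image'],ld('side')['image']]),(800,300))[:,:,::-1])
```

```text
[ 0.139 -0.352  1.975 -0.002  1.518 -1.02 ] [0.44244204 0.13634368 0.2496222 ]
tcp FL 0.4570856115735854 0.0736023497381409
top
F0.20 L0.026..0.125 Z0.54..0.59
F0.25 L0.027..0.124 Z0.53..0.59
F0.30 L0.019..0.132 Z0.48..0.57
F0.35 L0.020..0.133 Z0.47..0.56
F0.40 L0.012..0.142 Z0.29..0.56
F0.45 L0.010..0.142 Z0.51..0.56
side
F-0.05 L0.067..0.153 Z0.29..0.31
F0.00 L-0.031..0.232 Z0.27..0.32
F0.05 L-0.037..0.236 Z0.22..0.59
F0.10 L0.021..0.071 Z0.53..0.61
F0.15 L0.022..0.099 Z0.52..0.61
F0.20 L0.023..0.103 Z0.50..0.60
F0.25 L0.025..0.102 Z0.50..0.58
F0.30 L0.017..0.131 Z0.48..0.57
F0.35 L0.017..0.131 Z0.47..0.56
F0.40 L0.008..0.131 Z0.23..0.56
F0.45 L0.008..0.130 Z0.23..0.55
```

View pics/both.png

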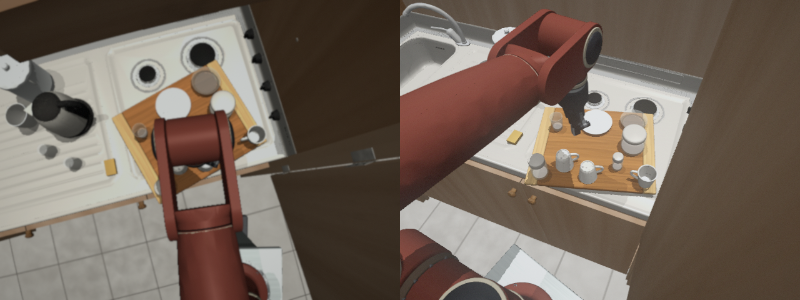

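The picture shows the arm's fork lying to the left of the tool line, so at the cup it will clear the panel corner by about 30 mm. I'll go on over the cup, 8 mm to the panel-free side of centre, and descend.

>>> {"op": "servo_tool", "data": {"motion": [[[0,0,0,-25,-23,0,0],[0,0,0,-25,-23,0,0],[0,0,0,-25,-23,0,0],[0,0,0,-25,-23,0,0],[0,0,0,-25,-23,0,0]]]}}

```text
t: 1.87
position: [0.5109, -0.014, 0.2498]
orientation: [-0.628, -3.078, -0.001]
wrist_force: [0.2, 0.7, 0.6]
width: -0.0001
finger_force: 0.0
```

>>> {"op": "servo_tool", "data": {"motion": [[[0,0,0,-25,-23,0,0],[0,0,0,0,0,0,0],[0,0,0,0,0,0,0]]]}}

```text
t: 2.12
position: [0.5247, -0.0449, 0.2495]
orientation: [-0.632, -3.076, -0.001]
wrist_force: [0.4, 0.2, -0.5]
width: -0.0003
finger_force: 0.0
```

Run:
```python
from h import *
from scipy.spatial import cKDTree
s=bot.read_state();print(s['joint_positions'].round(3),s['position'])
for n in('top','side'): shot(n)
A=[]
for n in('top','side'):
    c=ld(n);P=cloud(c);A.append(P[(c['range_z']>0)&(P[...,2]>.22)&(P[...,0]>.05)&(P[...,0]<.62)&(abs(P[...,1])<.3)])
A=np.vstack(A)
xs=np.r_[np.arange(.1,.445,.005),np.arange(.45,.8,.005)]
def wy(x): return np.where(x<.448,-.126+(x-.44)*.277,-.18+(x-.46)*.277)
d=A[:,1]-wy(A[:,0]);arm=A[d>.012];
W=np.c_[xs,wy(xs)];dist,_=cKDTree(W).query(arm[:,:2]);i=np.argsort(dist)[:400:40];print(np.c_[arm[i],dist[i]].round(3))
c=ld('side');cv2.imwrite('pics/near.png',cv2.resize(np.hstack([ld('top')['image'],c['image']]),(800,300))[:,:,::-1])
```

```text
[-2.270e-01 -1.840e-01  1.839e+00  1.000e-03  1.488e+00 -1.393e+00] [ 0.52469977 -0.04493563  0.24946039]
[[ 0.448 -0.127  0.527  0.008]
 [ 0.449 -0.128  0.564  0.009]
 [ 0.449 -0.128  0.597  0.009]
 [ 0.449 -0.128  0.628  0.009]
 [ 0.45  -0.128  0.564  0.01 ]
 [ 0.45  -0.129  0.577  0.01 ]
 [ 0.452 -0.086  0.552  0.041]
 [ 0.453 -0.086  0.546  0.042]
 [ 0.445 -0.084  0.522  0.042]
 [ 0.453 -0.086  0.54   0.042]]
```

View pics/near.png

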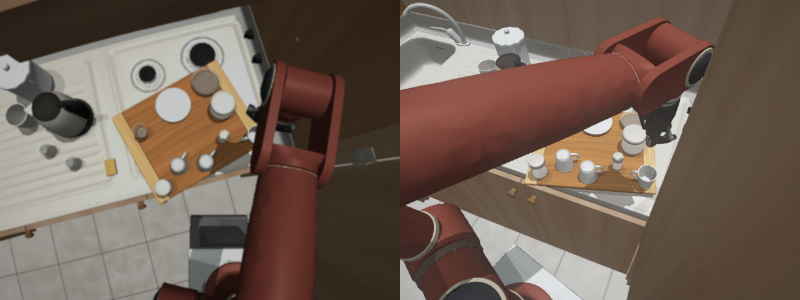

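The fork clears the panel by about 40 mm, so I'll descend.

>>> {"op": "servo_tool", "data": {"motion": [[[0,0,0,-1,-2,20,0],[0,0,0,-1,-2,25,0],[0,0,0,0,0,25,0],[0,0,0,0,0,20,0],[0,0,0,0,0,15,0]]]}}

```text
t: 2.63
position: [0.5233, -0.0474, 0.1427]
orientation: [-0.627, -3.076, -0.001]
wrist_force: [-0.1, -0.4, -0.1]
width: 0.0
finger_force: 0.0
```

>>> {"op": "servo_tool", "data": {"motion": [[[0,0,0,0,0,0,0],[0,0,0,0,0,0,0],[0,0,0,0,0,0,0],[0,0,0,0,0,0,0],[0,0,0,0,0,0,0]]]}}

```text
t: 3.05
position: [0.5258, -0.0497, 0.1468]
orientation: [0.63, 3.075, -0.0]
wrist_force: [0.1, -0.2, 1.0]
width: -0.0004
finger_force: 0.0
```

>>> {"op": "servo_tool", "data": {"motion": [[[0,0,0,0,0,0,0],[0,0,0,0,0,0,0],[0,0,0,0,0,0,0],[0,0,0,0,0,0,0],[0,0,0,0,0,0,0]]]}}

```text
t: 3.47
position: [0.5248, -0.0498, 0.145]
orientation: [-0.632, -3.077, 0.0]
wrist_force: [0.3, -0.8, 0.3]
width: -0.0002
finger_force: 0.0
```

Run:
```python
from h import *
s=bot.read_state();print(s['position'],s['t'],s['wrist_force'])
t=shot('side')
cv2.imwrite('pics/cup.png',cv2.resize(t['image'][170:330,300:460],(480,480),interpolation=cv2.INTER_CUBIC)[:,:,::-1])
```

```text
[ 0.52481924 -0.04981734  0.14502101] 3.4667 [ 0.33972286 -0.80974321  0.34451796]
```

View pics/cup.png

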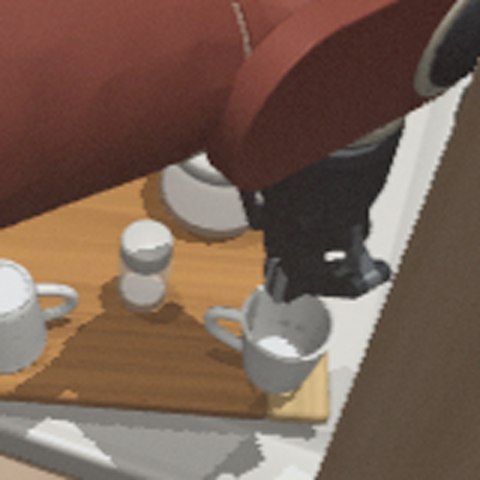

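The crop shows the shut fingertips right over the open mouth of the cup (around 300,300 in the crop), which stands untouched. I'll hold here for more than 2 s.

>>> {"op": "servo_tool", "data": {"motion": [[[0,0,0,0,0,0,0],[0,0,0,0,0,0,0],[0,0,0,0,0,0,0],[0,0,0,0,0,0,0],[0,0,0,0,0,0,0]]]}}

```text
t: 3.93
position: [0.5248, -0.0497, 0.1449]
orientation: [-0.631, -3.077, 0.0]
wrist_force: [0.1, -0.0, -0.4]
width: -0.0002
finger_force: 0.0
```

>>> {"op": "servo_tool", "data": {"motion": [[[0,0,0,0,0,0,0],[0,0,0,0,0,0,0],[0,0,0,0,0,0,0],[0,0,0,0,0,0,0],[0,0,0,0,0,0,0]]]}}

```text
t: 4.35
position: [0.5248, -0.0497, 0.145]
orientation: [-0.631, -3.077, 0.0]
wrist_force: [0.3, -0.2, -0.3]
width: 0.0003
finger_force: 0.0
```

>>> {"op": "servo_tool", "data": {"motion": [[[0,0,0,0,0,0,0],[0,0,0,0,0,0,0],[0,0,0,0,0,0,0],[0,0,0,0,0,0,0],[0,0,0,0,0,0,0]]]}}

```text
t: 4.77
position: [0.5248, -0.0497, 0.145]
orientation: [0.632, 3.077, -0.0]
wrist_force: [0.0, 0.6, 0.0]
width: 0.0001
finger_force: 0.0
```

>>> {"op": "servo_tool", "data": {"motion": [[[0,0,0,0,0,0,0],[0,0,0,0,0,0,0],[0,0,0,0,0,0,0],[0,0,0,0,0,0,0],[0,0,0,0,0,0,0]]]}}

```text
t: 5.18
position: [0.5248, -0.0497, 0.145]
orientation: [0.632, 3.077, 0.0]
wrist_force: [-0.4, 0.5, -0.7]
width: -0.0001
finger_force: 0.0
```

>>> {"op": "servo_tool", "data": {"motion": [[[0,0,0,0,0,-15,0],[0,0,0,0,0,-25,0],[0,0,0,0,0,-30,0],[0,0,0,0,0,-30,0],[0,0,0,0,0,-20,0]]]}}

```text
t: 5.6
position: [0.5256, -0.0499, 0.2684]
orientation: [0.631, 3.074, -0.0]
wrist_force: [1.2, 0.2, 0.2]
width: 0.0
finger_force: 0.0
```

The hold lasted about 2.5 s and the hand is now at z≈0.265. Next I'll travel high to the medium jar at (0.360, 0.235).

>>> {"op": "servo_tool", "data": {"motion": [[[0,0,0,26,20,0,0],[0,0,0,26,20,0,0],[0,0,0,26,20,0,0],[0,0,0,26,20,0,0],[0,0,0,26,20,0,0]]]}}

```text
t: 6.02
position: [0.4438, 0.0944, 0.2651]
orientation: [0.632, 3.077, 0.0]
wrist_force: [0.8, 1.1, 0.4]
width: 0.0
finger_force: 0.0
```

>>> {"op": "servo_tool", "data": {"motion": [[[0,0,0,27,20,0,0],[0,0,0,27,20,0,0],[0,0,0,27,20,0,0],[0,0,0,27,19,0,0],[0,0,0,26,19,0,0]]]}}

```text
t: 6.43
position: [0.359, 0.2374, 0.2652]
orientation: [0.631, 3.077, 0.001]
wrist_force: [1.2, 0.1, 0.5]
width: 0.0001
finger_force: 0.0
```

>>> {"op": "servo_tool", "data": {"motion": [[[0,0,0,0,0,0,0],[0,0,0,0,0,0,0],[0,0,0,0,0,0,0]]]}}

```text
t: 6.68
position: [0.3603, 0.236, 0.265]
orientation: [0.631, 3.077, -0.001]
wrist_force: [-0.0, -0.3, -0.5]
width: -0.0
finger_force: 0.0
```

Right above the jar, so I'll descend to z≈0.162 and hold.

>>> {"op": "servo_tool", "data": {"motion": [[[0,0,0,0,0,20,0],[0,0,0,0,0,25,0],[0,0,0,0,0,25,0],[0,0,0,0,0,20,0],[0,0,0,0,0,13,0]]]}}

```text
t: 7.1
position: [0.3599, 0.2344, 0.1593]
orientation: [-0.635, -3.074, 0.004]
wrist_force: [0.0, 0.7, 0.2]
width: -0.0002
finger_force: 0.0
```

>>> {"op": "servo_tool", "data": {"motion": [[[0,0,0,0,0,0,0],[0,0,0,0,0,0,0],[0,0,0,0,0,0,0],[0,0,0,0,0,0,0],[0,0,0,0,0,0,0]]]}}

```text
t: 7.52
position: [0.3611, 0.2364, 0.1635]
orientation: [0.632, 3.075, 0.002]
wrist_force: [0.5, 0.1, -0.1]
width: -0.0002
finger_force: 0.0
```

Run:
```python
from h import *
print(bot.read_state()['position'])
t=shot('side')
cv2.imwrite('pics/jar.png',cv2.resize(t['image'][150:330,160:420],(780,540),interpolation=cv2.INTER_CUBIC)[:,:,::-1])
```

```text
[0.36108948 0.23639683 0.16352516]
```

View pics/jar.png

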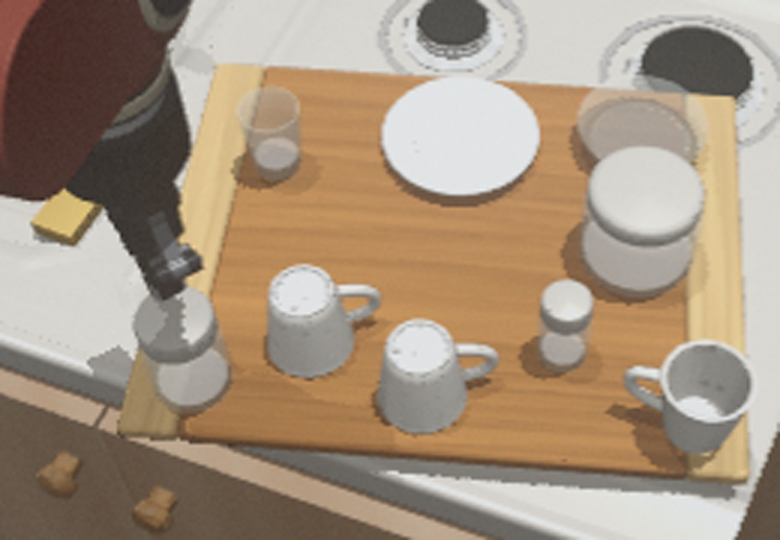

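>>> {"op": "servo_tool", "data": {"motion": [[[0,0,0,0,0,0,0],[0,0,0,0,0,0,0],[0,0,0,0,0,0,0],[0,0,0,0,0,0,0],[0,0,0,0,0,0,0]]]}}

```text
t: 7.98
position: [0.3601, 0.2363, 0.162]
orientation: [-0.631, -3.077, 0.0]
wrist_force: [-0.8, 0.5, 0.1]
width: 0.0001
finger_force: 0.0
```

>>> {"op": "servo_tool", "data": {"motion": [[[0,0,0,0,0,0,0],[0,0,0,0,0,0,0],[0,0,0,0,0,0,0],[0,0,0,0,0,0,0],[0,0,0,0,0,0,0]]]}}

```text
t: 8.4
position: [0.3601, 0.2362, 0.162]
orientation: [0.631, 3.077, -0.0]
wrist_force: [-0.3, 0.4, -0.8]
width: -0.0002
finger_force: 0.0
```

>>> {"op": "servo_tool", "data": {"motion": [[[0,0,0,0,0,0,0],[0,0,0,0,0,0,0],[0,0,0,0,0,0,0],[0,0,0,0,0,0,0],[0,0,0,0,0,0,0]]]}}

```text
t: 8.82
position: [0.3601, 0.2362, 0.162]
orientation: [-0.632, -3.077, 0.0]
wrist_force: [-0.6, 0.8, 0.2]
width: -0.0002
finger_force: 0.0
```

>>> {"op": "servo_tool", "data": {"motion": [[[0,0,0,0,0,0,0],[0,0,0,0,0,0,0],[0,0,0,0,0,0,0],[0,0,0,0,0,0,0],[0,0,0,0,0,0,0]]]}}

```text
t: 9.23
position: [0.3601, 0.2362, 0.162]
orientation: [-0.631, -3.077, 0.0]
wrist_force: [1.0, 1.0, 0.1]
width: 0.0001
finger_force: 0.0
```

>>> {"op": "servo_tool", "data": {"motion": [[[0,0,0,0,0,0,0],[0,0,0,0,0,0,0],[0,0,0,0,0,0,0],[0,0,0,0,0,0,0],[0,0,0,0,0,0,0]]]}}

```text
t: 9.65
position: [0.3601, 0.2362, 0.162]
orientation: [-0.632, -3.077, 0.0]
wrist_force: [-0.7, -0.5, -1.3]
width: 0.0001
finger_force: 0.0
```

The fingertips (170,285 in the crop) are above the medium jar's lid (175,320). The cups and jars stand where they were, and the hold has lasted over 2 s.

```bash
python3 -c "
from workcell import bot
print(bot.finish_job())"
```

```text
the job is handed in; nothing more can be done
None
```

The arm pointed at the upright cup for about 2.5 s, then rose clear and pointed at the middle-sized jar's lid for over 2 s. It finished there, still pointing; I saw no contact or moved items, and the job is handed in (no verdict was returned).

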